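Offer a hinge leaf up to its jamb and hold it for the pin

TASK

Pick up the loose hinge leaf with the single middle knuckle and offer it up, lying flat, to the leaf screwed on the jamb block, its knuckle between the two fixed ones and all three holes in line so that the pin would slide straight through. Finish while holding it there, carried by the gripper alone and touching nothing else. Do not ram the knuckles, and leave the other leaf, the pin, the carton and the sponge tray where they are.

Things in the scene. Friction and masses are not known exactly. Their poses are not given: they have to be found in the camera images.
- leaf_center (a point): Loose steel hinge leaf to pick up, 0.21 kg, flat on a wooden rest; it has ONE knuckle, in the middle. Point: within 2 mm of the centre of mass, half-way up its plate (3 mm over its underside). x toward the knuckle, y parallel to the hole's axis, z up. Plate 6 mm thick, 60 mm wide in y (the width to grip), from x = -37 to +13 mm; a 30 mm wide neck joins it to the knuckle
- leaf_hole (a point): Centre of the hole in the loose leaf's knuckle, half-way along it: 27 mm in x and 7 mm up from leaf_center, same axes (the hole runs along y). Knuckle 20 mm in diameter, 30 mm long, its underside flush with the plate's; hole 12 mm
- leaf: The same loose leaf; origin 3 mm below leaf_center, same axes
- rest_a: Wooden rest under the loose leaf, 50 (x) x 40 (y) x 30 mm high, fixed, x within 0.1 rad of the leaf's; the plate overhangs it by about 10 mm on both sides. Origin: centre of its underside. An identical rest carries the other leaf
- fixed_hole (a point): Middle of the gap between the two fixed knuckles, on the hinge axis, 90 mm above the bench: leaf_hole belongs here. y along the hinge axis, x toward the jamb block (roughly away from the robot), z up. Fixed knuckles: 20 mm in diameter, 14 mm long, holes 12 mm, gap 35 mm (2.5 mm of air each side of the loose knuckle). The hinge pin is 6 mm thick
- jamb: Fixed wooden jamb block, 85 (x) x 100 (y) mm, top 80 mm above the bench, near face 13 mm past the hinge axis; the fixed steel leaf, 6 mm thick, 63 mm wide, lies on top, its knuckles over open air. The loose leaf goes flat on the near side, x along this x; the gap is open from above and the near side. Origin: on the bench under fixed_hole, same axes
- odd_center (a point): The other loose leaf, which belongs elsewhere and stays on its rest: the same plate but with TWO knuckles, at the corners. Point and axes as for leaf_center
- pin: The hinge pin, 75 mm long, lying in a small black tray 22 mm high (fixed); stays there. Origin: underside, middle
- carton: Small cardboard carton, 60 x 75 mm and 100 mm high, stays. Origin: centre of its underside
- sponge: Steel tray with two yellow tip-cleaning sponges, 60 x 120 mm, 28 mm high, stays. Origin: centre of its underside

How it is judged:
On the way:
1. the loose leaf is lifted clear of its rest (height (world z) of leaf_center above 0.06 m and contact force between leaf and the fingers above 2 N), for 0.2 s.
At the end, for the whole second after the job is handed in: Leaf still gripped, at rest, flat within 0.2 rad; its hole within 3 mm of the hinge axis in height and depth and 4 mm of mid-gap; hole axes parallel within 0.08 rad; under 1 N between leaf and jamb; other leaf within 15 mm, pin, carton and sponge tray within 20 mm of their starts (x of leaf_hole in the frame of fixed_hole between -0.003 and 0.003 m and z of leaf_hole in the frame of fixed_hole between -0.003 and 0.003 m and y of leaf_hole in the frame of fixed_hole between -0.004 and 0.004 m and angle between the y axis of leaf_hole and the y axis of fixed_hole, either way round below 0.08 rad and angle between leaf_hole's own z axis and vertical below 0.2 rad and contact force between leaf and the fingers above 5 N and contact force between leaf and jamb below 1 N and linear speed of leaf below 0.02 m/s and distance of odd_center from where it was at the start of the episode below 0.015 m and distance of each of pin, carton, sponge from where it was at the start of the episode below 0.02 m); the arm keeps its last pose, push and grip.
It fails at once if the loose leaf is rammed into the jamb block (over 25 N) (contact force between leaf and jamb above 25 N).
It fails at once if a bystander is pushed or carried away (distance of odd_center from where it was at the start of the episode above 0.03 m or distance of any of pin, carton, sponge from where it was at the start of the episode above 0.04 m).
It also fails if it takes over 35 s, if anything falls off the work surface, if the arm or the gripper's body presses on something with over 40 N, if the wrist force passes 120 N, or if a joint passes its speed limit or range.

ROBOT

A 7-joint arm with a two-finger parallel gripper is mounted at the origin on the work surface. World frame = base frame: x ahead of the robot, y to its left, z up, the work surface at z = 0. Lengths are in m, angles in rad, forces in N, time in s.
With the tool pointing down it reaches from about 0.4 to 0.85 m from the base axis. Payload 10.4 kg.
Tool frame: the origin (TCP) lies on the centre line of the jaws, within the pads' length; the fingertips stand 17 mm ahead of it and the grasp point (between the pads) lies 2 mm behind it; x points along the fingers, z is the direction in which the jaws open and shut, and the axes are right-handed (so a half turn about x gives the same grasp; the last joint's range is limited). The gripper opens to 87 mm and grips with 3 to 60 N. Pads are 19 mm wide; open, the fingers measure 117 mm over their backs; the gripper's body (75 mm by 190 mm) begins 51 mm behind the grasp point.
Start: joints at [-1.328, 0.332, -0.065, 1.46, 0.022, 1.35, -0.088], TCP at [0.164, 0.603, 0.24] pointing down, gripper open.
Joint ranges: [-2.6, 2.6], [-0.5, 2.12], [-1.47, 1.34], [0.16, 2.42], [-1.27, 4.41], [0.06, 2.06], [-2.6, 2.6]. Speed limits (rad/s): [2.22, 2.22, 2.79, 2.79, 3.14, 3.14, 3.14].

INTERFACE

Orientations are given as a unit quaternion [x, y, z, w].
In Python, from bench import r gives the robot as it stands. The module is installed in compiled form; this text tells all that it offers.
- The arm moves only by the tool arm_command, never from a script. Its argument "plan" is a list of rows, each a list of 4 numbers: the shift along the tool's x, y, z in mm, then the turn about the tool's x in degrees. A call has 1 to 20 rows; each row shifts and turns the commanded pose from where the row before left it, along the tool's axes as they then stand; what a row does not reach is not made up. A row lasts 1/8 s, in which the tool goes at most 62.5 mm and 10.7 degrees, less where a joint would pass 70% of its speed; a pose out of reach is approached as far as the arm can. A call with a gripper value outside its range is refused whole. "jaw" is the opening, from -1 (shut) to 1 (fully open), set as the call begins (left out, the last holds). The fingers move at their own pace and stop on an object; "force" is the grip in N (left out, the last holds). Time passes only in rows, so rows that do not move let the fingers close. It gives the time, the measured TCP pose, the force and the opening at its end, in the units of the state.
- r.read_state(): the state, without advancing time (a new reading comes with each control period).
- r.camera(name): name is "scene" or "top" or "wrist"; returns a dict with "frame" (480x640x3 uint8, blue, green, red), "fx", "fy", "cx", "cy" (pixels), "extrinsics" (4x4, takes a point from world to camera coordinates). Camera axes: x right, y down, z forward; pixel columns grow to the right and rows downward; lengths in m; the calibration is good to about 2 mm. A picture is of the moment at which its call begins. There is no depth.
- r.close_job(): hands the job in, once; it reports no verdict.
Trained networks look in a picture, given as the dict that the camera call returned (one of the last four; its "shot" number tells which), for a name from the list of things; names that differ only in an ending like _2 or _b are one class to them, and where a whole thing is asked for, a point or a joint stands for the part that bears it (a point fixed in the world has none). Each returns a list of dicts, best first, with "confidence" (0 to 1); they miss things now and then, are a little off and sometimes report something else, mostly with a low value. They report only what shows in the picture. A call takes as long as a camera call.
- r.find_in(picture, label): "xyz" ([x, y, z] in m, in world coordinates, good to about 4 mm: the middle of the surface that is visible of it).
- r.regions_of(picture, label): "mask" (480x640 bool, what is visible of it).
- r.spot_point(picture, label): "xyz" ([x, y, z] in m, in world coordinates, good to about 4 mm: a listed point, or the origin of a listed thing).
The state is a dict: "time": time; "joint_positions": joint angles; "joint_vel": joint speeds; "joint_torque": joint torques, N m; "ee_pos": TCP position; "eef_rot": TCP orientation; "ft_force": force on the tool from outside, world axes, zero at the start; "torque": the same for the moment, N m; "width": finger opening in m.
Only numpy, scipy, OpenCV 4.12 (cv2) and the standard library are available. Lean on these libraries where they do the work, as an engineer would, in place of code of your own. Each camera call takes 0.05 s, during which the arm holds its last target. There are 200 camera calls.

## Working session

There is one attempt and no reset: what is moved stays moved. The work goes in short steps, Python scripts to look and compute and a tool call to move; the robot and the scene stay as the last step left them, time stands still between calls to the robot, and variables do not carry over. Pictures are saved under pics/ and viewed, about 8 in all and at most 12, crops included, and the job is handed in when it is done.

Besides the shell and the picture viewer there is one more tool, called after "Call:" in YAML: its name, and indented under it one key for each argument. arm_command: Moves the arm, as the interface text tells. Its arguments: {"type":"object","properties":{"plan":{"type":"array","items":{"type":"array","items":{"type":"number"}}},"jaw":{"type":"number"},"force":{"type":"number"}},"required":["plan"]}

```bash
mkdir -p pics
cat > h.py <<'E'
from bench import r
import numpy as np, cv2
from scipy.spatial.transform import Rotation as R
def pts(cam,labels,kind='spot_point'):
    p=r.camera(cam)
    for l in labels:
        for d in getattr(r,kind)(p,l)[:3]:
            print(cam,l,np.round(d['xyz'],4),round(d['confidence'],2))
    return p
def proj(p,X):
    c=p['extrinsics']@np.append(X,1); return np.array([p['fx']*c[0]/c[2]+p['cx'],p['fy']*c[1]/c[2]+p['cy']])
E
python3 - <<'E'
from h import *
s=r.read_state();print(s['time'],s['ee_pos'],s['eef_rot'],s['width']); print(R.from_quat(s['eef_rot']).as_matrix().round(3))
L=['leaf_center','leaf_hole','rest_a','fixed_hole','jamb','odd_center','pin','carton','sponge']
for c in ['top','scene']:
    p=pts(c,L); cv2.imwrite(f'pics/{c}.png',p['frame']); print(p['extrinsics'].round(3),p['fx'])
E
```

```text
0.0 [0.16407136 0.60271562 0.2387571 ] [-0.42967923  0.56220868  0.42903966  0.56144646] 0.08710392096432673
[[-0.    -0.965  0.263]
 [-0.001  0.263  0.965]
 [-1.    -0.    -0.001]]
top leaf_hole [0.5526 0.1139 0.0885] 0.35
top rest_a [ 0.4731 -0.3147 -0.0005] 0.59
top fixed_hole [0.5511 0.1137 0.0899] 0.96
top jamb [ 0.5467  0.1103 -0.0009] 0.59
top odd_center [ 0.525  -0.08    0.0336] 0.85
top pin [ 0.7418 -0.0718  0.0038] 0.43
top pin [ 0.5467  0.1078 -0.0036] 0.22
top carton [ 0.7186 -0.256  -0.0014] 0.8
top carton [ 0.4671 -0.3121  0.0352] 0.47
top sponge [ 0.4345  0.4091 -0.0021] 0.57
[[ 0.029 -1.     0.002  0.038]
 [-0.989 -0.029 -0.148  0.578]
 [ 0.148  0.002 -0.989  1.372]
 [ 0.     0.     0.     1.   ]] 558.6526864379164
scene leaf_center [ 0.4663 -0.3081  0.0345] 0.61
scene leaf_hole [ 0.4924 -0.318   0.0341] 0.71
scene rest_a [ 0.4749 -0.309  -0.001 ] 0.77
scene rest_a [ 0.4954 -0.3164  0.0341] 0.26
scene fixed_hole [0.5478 0.1147 0.0902] 0.79
scene jamb [0.5494 0.113  0.0038] 0.93
scene jamb [ 0.4698 -0.3083  0.0362] 0.5
scene odd_center [ 0.5231 -0.0775  0.0349] 0.97
scene pin [0.5481 0.1123 0.0031] 0.68
scene pin [0.5505 0.1176 0.0919] 0.64
scene pin [ 0.7469 -0.0675  0.0074] 0.54
scene carton [ 7.184e-01 -2.539e-01  2.000e-04] 0.72
scene sponge [0.4316 0.4116 0.0016] 0.92
[[ 0.439  0.898 -0.01  -0.307]
 [ 0.466 -0.237 -0.853 -0.179]
 [-0.768  0.369 -0.523  1.678]
 [ 0.     0.     0.     1.   ]] 581.5808336195639
```

View pics/top.png

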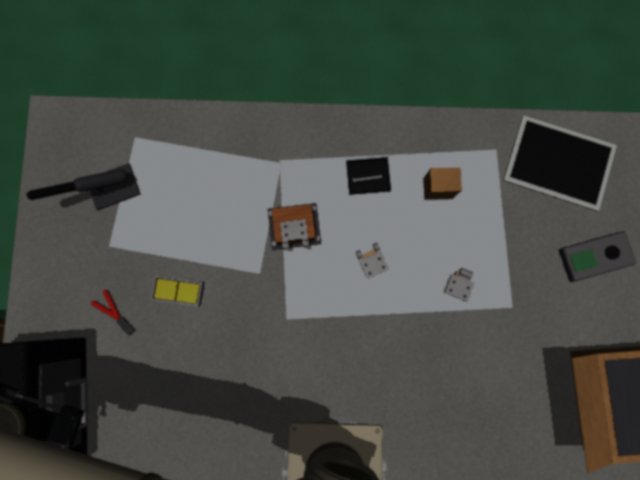

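View pics/scene.png

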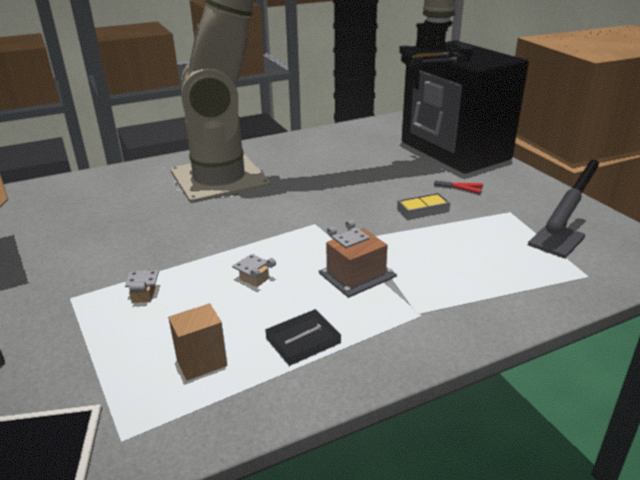

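The top view shows the loose leaf at (460,285) with its knuckle up-right, the two-knuckle leaf at (372,260), and the jamb at (295,226) with its knuckles toward the robot. The scene view agrees. The tool yaw already roughly matches the leaf, so I'll move around to it at hover height.

Call:
arm_command:
  plan:
    - [0,-46,-33,0]
    - [0,-46,-33,0]
    - [0,-46,-33,0]
    - [0,-46,-33,0]
    - [0,-46,-33,0]
    - [0,-46,-33,0]
    - [0,-46,-33,0]
    - [0,-46,-33,0]
    - [0,-15,-52,0]
    - [0,-15,-52,0]
    - [0,-15,-52,0]
    - [0,-15,-52,0]
    - [0,-15,-52,0]
    - [0,-15,-52,0]
    - [0,-15,-52,0]
    - [0,-15,-52,0]
    - [0,-15,-52,0]
    - [0,-15,-52,0]
  jaw: 1
  force: 40

```text
time: 3.25
ee_pos: [0.4581, -0.291, 0.2399]
eef_rot: [-0.43, 0.561, 0.429, 0.562]
ft_force: [1.3, 0.5, -0.4]
width: 0.0871
```

Run:
```python
from h import *
s=r.read_state();print(s['time'],s['ee_pos']); print(R.from_quat(s['eef_rot']).as_matrix().round(3))
for c in ['wrist','top','scene']:
    p=pts(c,['leaf_center','leaf_hole','rest_a'])
    if c=='wrist':
        cv2.imwrite('pics/w1.png',p['frame']);print(p['extrinsics'].round(3),p['fx'])
        print(proj(p,[.468,-.309,.036]))
```

```text
3.25 [ 0.45807964 -0.29099528  0.23990386]
[[ 0.001 -0.965  0.262]
 [ 0.     0.262  0.965]
 [-1.    -0.001  0.   ]]
wrist leaf_center [ 0.4709 -0.3099  0.0334] 0.71
wrist leaf_hole [ 0.4944 -0.3163  0.0423] 0.91
[[ 0.262  0.965  0.002  0.16 ]
 [ 0.922 -0.25   0.294 -0.531]
 [ 0.285 -0.076 -0.956  0.239]
 [ 0.     0.     0.     1.   ]] 377.7121856182383
[297.39231914 232.92441476]
top leaf_center [ 0.4682 -0.3107  0.0351] 0.84
top leaf_hole [ 0.4974 -0.3211  0.0438] 0.48
scene leaf_center [ 0.4678 -0.3099  0.0319] 0.81
scene leaf_center [ 0.4955 -0.3148  0.0377] 0.32
scene leaf_hole [ 0.4944 -0.3165  0.0354] 0.86
scene rest_a [ 0.4732 -0.3111 -0.0043] 0.86
scene rest_a [ 7.179e-01 -2.533e-01  2.000e-04] 0.35
```

View pics/w1.png

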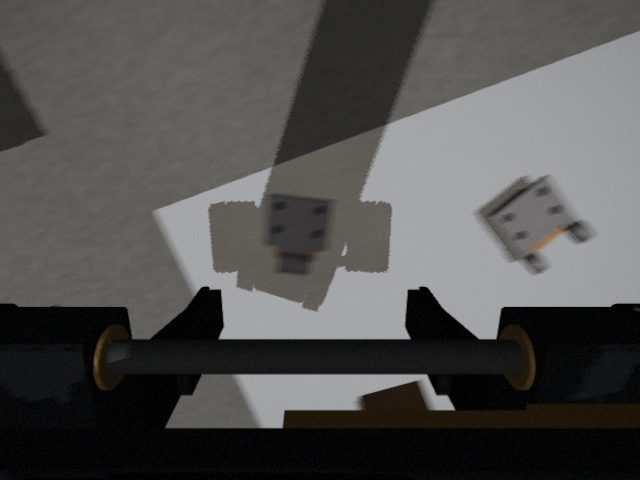

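Run:
```python
from h import *
p=r.camera('wrist')
for d in r.regions_of(p,'leaf')[:1]:
    m=d['mask'].astype(np.uint8); print(d['confidence'],m.sum(),cv2.boundingRect(m))
    # back-project outline to plate top plane z=.036
    ys,xs=np.nonzero(m); E=p['extrinsics']; Rc=E[:3,:3];C=-Rc.T@E[:3,3]
    v=np.c_[(xs-p['cx'])/p['fx'],(ys-p['cy'])/p['fy'],np.ones(len(xs))]@Rc
    P=(C+v*((.036-C[2])/v[:,2])[:,None])[:,:2].astype(np.float32)
    (c,sz,a)=cv2.minAreaRect(P*1000);print('rect',c,sz,a)
    for yaw in range(-26,-7,2):
        t=np.radians(yaw);u=P@np.array([[np.cos(t),-np.sin(t)],[np.sin(t),np.cos(t)]]);q=np.percentile(u,[.5,99.5],axis=0)*1000
        print(yaw,(q[1]-q[0]).round(1),'x',q[:,0].round(1),'ymid',q[:,1].mean().round(1))
```

```text
0.88 4112 (267, 193, 67, 82)
rect (471.0968322753906, -306.73193359375) (61.19694900512695, 78.13455963134766) 69.09352111816406
-26 [76.9 60.6] x [519.  595.9] ymid -70.6
-24 [76.4 60. ] x [516.6 593. ] ymid -89.5
-22 [76.2 59.6] x [513.3 589.5] ymid -108.2
-20 [76.4 59.6] x [509.  585.4] ymid -126.8
-18 [76.8 59.9] x [503.7 580.5] ymid -145.3
-16 [77.5 60.4] x [497.7 575.2] ymid -163.7
-14 [77.9 61.2] x [491.1 569. ] ymid -181.8
-12 [78.2 61.8] x [483.7 562. ] ymid -199.9
-10 [78.8 62.5] x [475.8 554.6] ymid -217.7
-8 [79.2 63.4] x [467.3 546.5] ymid -235.2
```

The wrist view shows the loose leaf at (297,222) between the jaws, with its knuckle pointing toward the gripper at (294,262). The odd leaf is at (535,222). The mask gives a yaw of about −20.5°, so I'll turn +5.3° and descend.

Call:
arm_command:
  plan:
    - [0,-10.8,-13.3,5.3]
    - [45,0,0,0]
    - [45,0,0,0]
    - [45,0,0,0]
    - [30,0,0,0]
    - [22,0,0,0]
    - [22,0,0,0]
    - [0,0,0,0]

```text
time: 4.95
ee_pos: [0.4641, -0.3045, 0.0293]
eef_rot: [-0.402, 0.582, 0.404, 0.58]
ft_force: [-1.1, 0.8, 0.1]
width: 0.0868
```

Call:
arm_command:
  plan:
    - [0,0,0,0]
    - [0,0,0,0]
    - [0,0,0,0]
    - [0,0,0,0]
    - [0,0,0,0]
    - [0,0,0,0]
  jaw: -1
  force: 40

```text
time: 5.7
ee_pos: [0.4652, -0.3052, 0.031]
eef_rot: [-0.403, 0.581, 0.403, 0.581]
ft_force: [-1.0, 2.4, 6.7]
width: 0.0596
```

Gripped at 59.6 mm. Lifting.

Call:
arm_command:
  plan:
    - [-10,0,0,0]
    - [-25,0,0,0]
    - [-45,0,0,0]
    - [-45,0,0,0]
    - [-35,0,0,0]
    - [0,0,0,0]

```text
time: 6.45
ee_pos: [0.4658, -0.3059, 0.193]
eef_rot: [-0.404, 0.58, 0.402, 0.582]
ft_force: [-0.4, -0.5, -3.3]
width: 0.0591
```

```bash
cat >> h.py <<'E'
def tool():
    s=r.read_state(); M=R.from_quat(s['eef_rot']).as_matrix(); return s,np.array(s['ee_pos']),M
def leafin(c):
    p=r.camera(c); s,t,M=tool()
    for l in ['leaf_center','leaf_hole']:
        for d in r.spot_point(p,l)[:1]:
            print(c,l,np.round(d['xyz'],4),'in tool mm',((np.array(d['xyz'])-t)@M*1000).round(1),round(d['confidence'],2))
    return p
E
python3 - <<'E'
from h import *
s,t,M=tool();print(s['time'],t.round(4),M.round(3),s['ft_force'],s['width'])
for c in ['wrist','top','scene','wrist','top','scene']:
    p=leafin(c)
    if c=='wrist': cv2.imwrite('pics/w2.png',p['frame'])
for c in ['top','scene','top','scene']: pts(c,['fixed_hole','jamb'])
p=r.camera('top'); cv2.imwrite('pics/jamb_top.png',cv2.resize(p['frame'][185:265,245:345],None,fx=6,fy=6,interpolation=2))
E
```

```text
6.45 [ 0.4658 -0.3059  0.193 ] [[ 0.004 -0.936  0.351]
 [-0.001  0.351  0.936]
 [-1.    -0.004  0.   ]] [-0.40070005 -0.50976505 -3.31026617] 0.05909129290362067
wrist leaf_center [ 0.4739 -0.3077  0.1935] in tool mm [-2.4 -9.1  0.7] 0.71
wrist leaf_hole [ 0.4943 -0.3154  0.2037] in tool mm [-12.6 -30.9   0.6] 0.86
top leaf_center [ 0.4671 -0.3092  0.1916] in tool mm [-2.5 -4.3 -3.3] 0.75
top leaf_hole [ 0.4959 -0.3204  0.2021] in tool mm [-13.1 -35.1  -3.7] 0.73
scene leaf_center [ 0.4689 -0.3056  0.1914] in tool mm [-1.9 -4.4  0.9] 0.83
scene leaf_hole [ 0.4911 -0.3153  0.1945] in tool mm [ -5.1 -28.6  -0.4] 0.73
wrist leaf_center [ 0.4676 -0.308   0.1897] in tool mm [ 0.4 -3.7 -1.7] 0.68
wrist leaf_hole [ 0.4948 -0.3167  0.2025] in tool mm [-12.5 -32.2  -0.3] 0.57
top leaf_center [ 0.4671 -0.309   0.1938] in tool mm [-3.4 -3.4 -2.8] 0.55
top leaf_hole [ 0.4947 -0.3182  0.205 ] in tool mm [-14.6 -32.5  -1.7] 0.77
scene leaf_center [ 0.4681 -0.3061  0.195 ] in tool mm [-4.5 -3.3  0.2] 0.83
scene leaf_hole [ 0.4919 -0.3168  0.1906] in tool mm [ -0.1 -29.3  -1.5] 0.57
top fixed_hole [0.5508 0.1132 0.0896] 0.68
top jamb [ 0.5487  0.1095 -0.0052] 0.58
scene fixed_hole [0.5483 0.116  0.0885] 0.75
scene jamb [0.5486 0.1135 0.0056] 0.94
top fixed_hole [0.5531 0.1145 0.0898] 0.84
top fixed_hole [ 0.4669 -0.3095  0.1943] 0.2
top jamb [ 0.5444  0.1098 -0.0007] 0.64
scene fixed_hole [0.5495 0.1167 0.0926] 0.96
scene jamb [0.5501 0.1132 0.0039] 0.72
scene jamb [0.4303 0.4119 0.0026] 0.29
scene jamb [ 0.7465 -0.068   0.0079] 0.18
```

Leaf is held (hole about 31–32 mm ahead, centred). I'll move beside and beyond the jamb so the wrist camera can see its knuckles up close.

Call:
arm_command:
  plan:
    - [-8,1.3,30,0]
    - [-8,1.3,55,0]
    - [-8,1.3,55,0]
    - [-8,1.3,55,0]
    - [-8,1.3,55,0]
    - [-8,1.3,55,0]
    - [-8,1.3,45,0]
    - [0,0,27,0]
    - [0,0,0,-8]
    - [0,0,0,-8]
    - [0,0,0,-8]
    - [0,0,0,0]
    - [0,0,0,0]

```text
time: 9.62
ee_pos: [0.5886, 0.0505, 0.2463]
eef_rot: [-0.514, 0.486, 0.514, 0.486]
ft_force: [-0.3, 1.3, -2.7]
width: 0.0593
```

Run:
```python
from h import *
s,t,M=tool();print(s['time'],t.round(4),M.round(3),s['width'])
for c in ['wrist','wrist','top','scene']:
    p=leafin(c)
    for l in ['fixed_hole','jamb']:
        for d in r.spot_point(p,l)[:1]: print(c,l,np.round(d['xyz'],4),round(d['confidence'],2))
    if c=='wrist': cv2.imwrite('pics/w3.png',p['frame']); np.savez('w3.npz',E=p['extrinsics'],K=[p['fx'],p['fy'],p['cx'],p['cy']]); print(proj(p,[.55,.114,.09]))
```

```text
9.625 [0.5886 0.0505 0.2463] [[-0.    -0.998 -0.057]
 [-0.    -0.057  0.998]
 [-1.     0.    -0.   ]] 0.05932101938569849
wrist leaf_center [0.594  0.0509 0.2444] in tool mm [ 2.  -5.4 -0.1] 0.96
wrist leaf_hole [0.6173 0.0525 0.2589] in tool mm [-12.5 -28.7   0.2] 0.84
wrist fixed_hole [0.5506 0.1116 0.0882] 0.73
wrist jamb [0.55   0.1105 0.0014] 0.95
[395.35302672 189.00886407]
wrist leaf_center [0.5925 0.052  0.2454] in tool mm [ 1.1 -3.9  0.6] 0.64
wrist leaf_hole [0.6194 0.0538 0.2571] in tool mm [-10.6 -30.9   0.8] 0.56
wrist fixed_hole [0.5495 0.1077 0.0905] 0.83
wrist jamb [0.5516 0.1109 0.0012] 0.74
[394.60943195 189.07300495]
top fixed_hole [0.5538 0.1135 0.0902] 0.91
top jamb [ 0.5478  0.1129 -0.0025] 0.94
scene leaf_center [0.5908 0.0513 0.2525] in tool mm [-6.  -2.2  0.1] 0.97
scene leaf_hole [ 0.7466 -0.068   0.0035] in tool mm [ 243.  -150.5 -128.5] 0.66
scene fixed_hole [0.551  0.1155 0.0894] 0.71
scene jamb [0.5491 0.1136 0.0021] 0.57
```

View pics/w3.png

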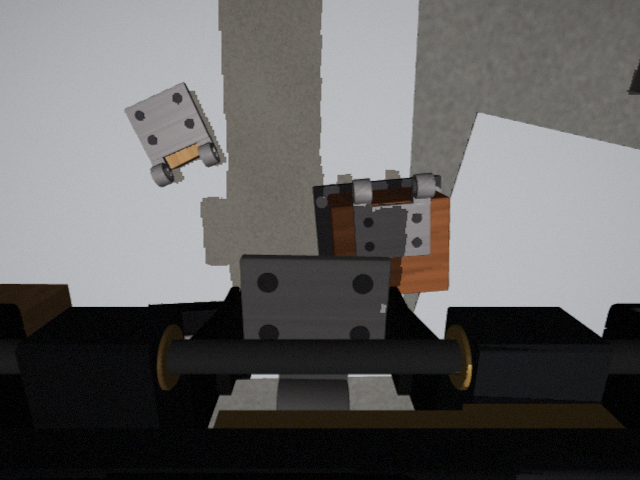

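The view shows the fixed knuckles at (363,190) and (424,185), the held leaf's rear edge at row 257, columns 241–391, and the odd leaf at (170,135) undisturbed. I'll zoom in on the knuckles to get the axis precisely.

Run:
```python
from h import *
a=cv2.imread('pics/w3.png')[160:260,305:455]; a=cv2.convertScaleAbs(a,alpha=1.3)
a=cv2.resize(a,None,fx=5,fy=5,interpolation=cv2.INTER_CUBIC)
for i in range(0,150,10): cv2.line(a,(i*5,0),(i*5,6 if i%50 else 14),(0,0,255),1)
for i in range(0,100,10): cv2.line(a,(0,i*5),(6 if i%50 else 14,i*5),(0,0,255),1)
cv2.imwrite('pics/w3c.png',a)
```

```text
(no output)
```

View pics/w3c.png

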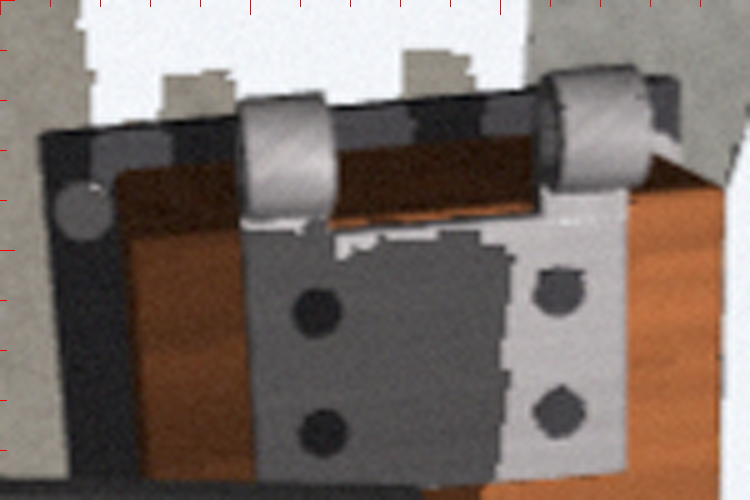

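```bash
cat > fit.py <<'E'
from h import *
from scipy.optimize import least_squares
def prj(z,P):
    E,K=z['E'],z['K']; c=P@E[:3,:3].T+E[:3,3]; return np.c_[K[0]*c[:,0]/c[:,2]+K[2],K[1]*c[:,1]/c[:,2]+K[3]]
th=np.linspace(0,2*np.pi,73)
def cyl(y0,y1): return np.vstack([np.c_[10*np.cos(th),0*th+y,10*np.sin(th)] for y in (y0,y1)])/1000
A,B=cyl(17.5,31.5),cyl(-31.5,-17.5)
def place(P,q): return P@R.from_euler('z',q[2]).as_matrix().T+[q[0],q[1],.09]
def ext(z,P,q):
    u=prj(z,place(P,q)); return np.r_[u.min(0),u.max(0)]
# image left = -y? camera right ~ +y
def fit(z,left,right,free=(0.55,.114,.05)):
    f=lambda q:np.r_[ext(z,B,q)-left,ext(z,A,q)-right]
    o=least_squares(f,free,x_scale=[.01,.01,.1]);print('hinge',o.x.round(4),'deg',np.degrees(o.x[2]).round(2),'res',o.fun.round(1));return o.x
E
python3 - <<'E'
from fit import *
z=np.load('w3.npz'); c=lambda a:np.array(a)/5-.4+[305,160,305,160]
fit(z,c([240,93,337,218]),c([535,66,657,192]))
a=cv2.imread('pics/w3.png')[245:420,225:405]; a=cv2.convertScaleAbs(a,alpha=2)
a=cv2.resize(a,None,fx=3.4,fy=3.4,interpolation=cv2.INTER_CUBIC);cv2.imwrite('pics/w3l.png',a);print(a.shape)
E
```

```text
hinge [0.5494 0.1123 0.1383] deg 7.92 res [-0.8 -1.   0.6  0.6 -0.1 -0.5  0.2  1. ]
(595, 612, 3)
```

View pics/w3l.png

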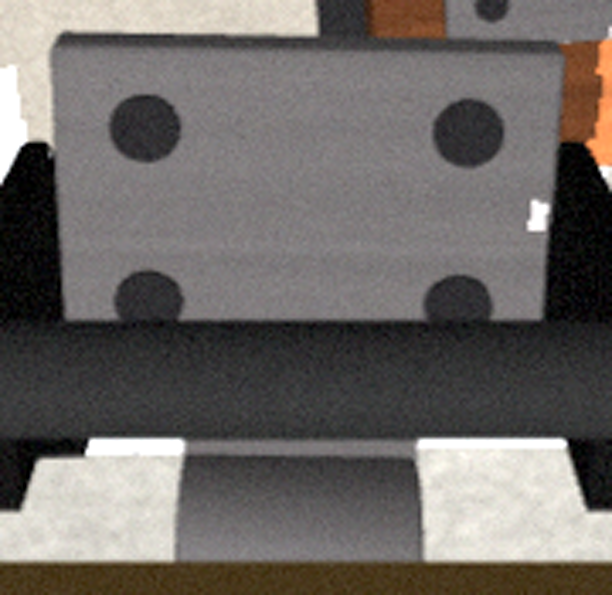

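The leaf crop shows the rear top edge from (55,48) to (561,53) and the rear corners of the knuckle at (183,456) and (418,456). It looks level with only a small yaw. I'll fit its pose in the tool frame.

```bash
cat >> fit.py <<'E'
KN=[np.c_[27+10*np.cos(th),0*th+y,7+10*np.sin(th)]/1000 for y in (-15,15)]
def leafw(P,q,t,M):
    # q: hole pos in tool (m), yaw, pitch ; leaf axes x=-tool y, y=tool z, z=-tool x
    W=np.column_stack([-M[:,1],M[:,2],-M[:,0]]); H=np.array([.027,0,.007])
    return (P-H)@(W@R.from_euler('zy',[q[3],q[4]]).as_matrix()).T+t+M@q[:3]
def leaffit(z,t,M,corn,sides,kn,w=(3e3,20)):
    def f(q):
        c=prj(z,leafw(np.array([[-37,-30,3],[-37,30,3],[13,-30,3],[13,30,3]])/1000,q,t,M))
        e=[*(c[:2]-corn).ravel()]
        for i,(row,col) in enumerate(sides):
            p0,p1=c[i],c[i+2]; e.append(p0[0]+(p1[0]-p0[0])*(row-p0[1])/(p1[1]-p0[1])-col)
        for i in (0,1):
            u=prj(z,leafw(KN[i],q,t,M)); e+=[*(u[u[:,1].argmin()]-kn[i])]
        return np.r_[e,(q[4])*w[1],(q[0]+.009)*400]
    o=least_squares(f,[-.009,-.031,0,0,0],x_scale=[.01,.01,.01,.1,.1]);print('hole in tool',(o.x[:3]*1000).round(2),'yaw,pitch deg',np.degrees(o.x[3:]).round(2),'res',o.fun.round(1));return o.x
E
python3 - <<'E'
from fit import *
z=np.load('w3.npz'); c=lambda a:np.array(a,float)/3.4-.35+[225,245]
s,t,M=tool()
for w in [(0,20),(0,200)]:
    q=leaffit(z,t,M,c([[55,48],[561,53]]),[c([64,320])[::-1],c([545,320])[::-1]],c([[183,456],[418,456]]),w)
W=np.column_stack([-M[:,1],M[:,2],-M[:,0]]); print('tool yaw',np.degrees(np.arctan2(W[1,0],W[0,0])))
E
```

```text
hole in tool [ -8.02 -33.28   0.21] yaw,pitch deg [-0.8  -2.26] res [-0.5 -0.3  0.3  0.1 -0.1 -0.3  1.  -0.3 -0.4  0.5 -0.8  0.4]
hole in tool [ -7.61 -33.13   0.21] yaw,pitch deg [-0.8  -0.21] res [-1.5  0.5  1.3  0.9 -0.4  0.   1.  -1.1 -0.4 -0.4 -0.7  0.6]
tool yaw 3.470248471875418
```

Hinge: about (0.550, 0.113), yaw 7.9°. Leaf hole in tool: about (−9, −32.3, 0.2) mm, yaw −0.8°. I'll stage 30 mm above the final pose.

Call:
arm_command:
  plan:
    - [0,33.5,30.6,0]
    - [0,33.6,30.7,0]
    - [0,0,0,-5.2]
    - [40,0,0,0]
    - [40,0,0,0]
    - [35,0,0,0]
    - [20,0,0,0]
    - [0,0,0,0]
    - [0,0,0,0]
    - [0,0,0,0]

```text
time: 11.88
ee_pos: [0.5187, 0.1085, 0.1127]
eef_rot: [0.537, -0.46, -0.536, -0.461]
ft_force: [0.3, -0.8, -2.9]
width: 0.0595
```

Run:
```python
from fit import *
p=r.camera('wrist'); s,t,M=tool();print(s['time'],t.round(4),M.round(3),s['width'],s['ft_force'])
cv2.imwrite('pics/w4.png',p['frame']); np.savez('w4.npz',E=p['extrinsics'],K=[p['fx'],p['fy'],p['cx'],p['cy']],t=t,M=M)
a=cv2.convertScaleAbs(p['frame'][240:430,200:430],alpha=2); cv2.imwrite('pics/w4c.png',cv2.resize(a,None,fx=3,fy=3,interpolation=cv2.INTER_CUBIC))
```

```text
11.925 [0.5185 0.1085 0.1125] [[ 0.002 -0.989 -0.151]
 [ 0.001 -0.151  0.989]
 [-1.    -0.002  0.001]] 0.05939586457564872 [ 0.27436114 -0.2232895  -2.74788528]
```

View pics/w4c.png

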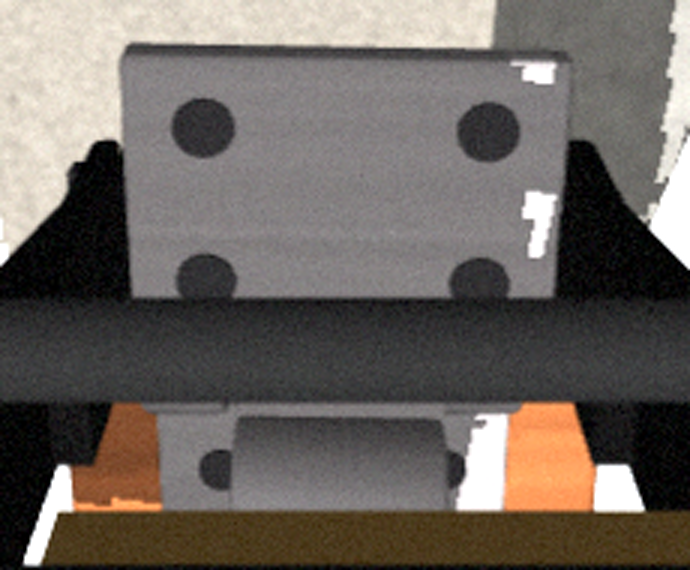

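The crop shows the loose knuckle at columns 232–448. The far rims of the fixed knuckles peek out at row ~410 (145–228 and 445–522), and the fixed plate's edges are at 160 and 505. I'll work out the mid-gap offset from those.

Run:
```python
from fit import *
z=np.load('w4.npz');t,M=z['t'],z['M']; c=lambda a:(np.array(a,float)+.5)/3-.5+[200,240]
q=leaffit(z,t,M,c([[124,56],[570,62]]),[c([132,295])[::-1],c([556,295])[::-1]],c([[236,420],[444,420]]),(0,100))
W=np.column_stack([-M[:,1],M[:,2],-M[:,0]]); print('tool yaw',np.degrees(np.arctan2(W[1,0],W[0,0])).round(2),'hole world',(t+M@q[:3]).round(4))
pl=np.array([[30,-31.5,-4],[30,31.5,-4],[60,-31.5,-4],[60,31.5,-4]])/1000
rows=c([0,480])[1]
def f(h):
    u=prj(z,place(pl,h)); e=[]
    for i,col in ((0,160),(1,505)):
        a,b=u[i],u[i+2]; e.append(a[0]+(b[0]-a[0])*(rows-a[1])/(b[1]-a[1])-c([col,0])[0])
    for P,cl,cr in ((B,145,None),(A,None,522)):
        v=prj(z,place(P,h)); 
        k=v[v[:,1].argmax()]; e.append(.7*(k[1]-c([0,412])[1]))
    return np.r_[e,(h[2]-.138)*100]
o=least_squares(f,[.55,.113,.138],x_scale=[.01,.01,.1]);print(o.x.round(4),np.degrees(o.x[2]),o.fun.round(2))
d=(t+M@q[:3])-[o.x[0],o.x[1],.09]; a=o.x[2]; print('leaf hole in hinge frame mm',(R.from_euler('z',-a).apply(d)*1000).round(2))
for c_ in ['top','scene','top','scene']:
    p=r.camera(c_)
    for l in ['leaf_hole','fixed_hole','leaf_center']: 
        for d in r.spot_point(p,l)[:1]: print(c_,l,np.round(d['xyz'],4),round(d['confidence'],2))
```

```text
hole in tool [ -8.32 -33.32   0.16] yaw,pitch deg [-0.85 -0.91] res [-1.3  0.8  1.3  0.9 -0.7  0.1  1.1 -1.3 -0.4 -0.5 -1.6  0.3]
tool yaw 8.68 hole world [0.5514 0.1136 0.1209]
[0.5486 0.1121 0.1399] 8.014347624805204 [-0.53  0.53 -0.31  0.31  0.19]
leaf hole in hinge frame mm [ 3.02  1.1  30.9 ]
top fixed_hole [ 0.523  -0.0795  0.0368] 0.44
scene leaf_hole [0.548  0.114  0.1139] 0.85
scene fixed_hole [0.5487 0.1145 0.0875] 0.77
scene leaf_center [0.5195 0.1051 0.1167] 0.94
scene leaf_hole [0.5478 0.1129 0.1151] 0.92
scene fixed_hole [0.5489 0.1158 0.0899] 0.97
scene leaf_center [0.5238 0.1063 0.1168] 0.88
```

Same-camera fit: the leaf hole is about 2–3 mm too far in depth and 1 mm off mid-gap. I'll correct partly and descend slowly most of the way.

Call:
arm_command:
  plan:
    - [0,1.5,-0.7,0]
    - [6,0,0,0]
    - [5,0,0,0]
    - [4,0,0,0]
    - [4,0,0,0]
    - [4,0,0,0]
    - [0,0,0,0]
    - [0,0,0,0]

```text
time: 13.72
ee_pos: [0.5167, 0.1073, 0.0886]
eef_rot: [0.536, -0.461, -0.536, -0.461]
ft_force: [0.4, 0.3, -3.3]
width: 0.0594
```

Call:
arm_command:
  plan:
    - [2,0,0,0]
    - [2,0,0,0]
    - [2,0,0,0]
    - [1.5,0,0,0]
    - [0,0,0,0]
    - [0,0,0,0]
    - [0,0,0,0]

```text
time: 14.6
ee_pos: [0.5166, 0.1074, 0.0811]
eef_rot: [-0.536, 0.461, 0.536, 0.461]
ft_force: [-0.1, 0.4, -2.5]
width: 0.0592
```

Run:
```python
from fit import *
p=r.camera('wrist'); s,t,M=tool();print(s['time'],t.round(4),s['width'],s['ft_force'])
np.savez('w5.npz',E=p['extrinsics'],K=[p['fx'],p['fy'],p['cx'],p['cy']],t=t,M=M)
a=cv2.convertScaleAbs(p['frame'][240:430,200:430],alpha=2); cv2.imwrite('pics/w5.png',cv2.resize(a,None,fx=3,fy=3,interpolation=cv2.INTER_CUBIC))
for i in range(3):
    p=r.camera('scene')
    for l in ['leaf_hole','fixed_hole']: 
        for d in r.spot_point(p,l)[:1]: print(l,np.round(d['xyz'],4),round(d['confidence'],2))
u=proj(p,[.55,.113,.09]).astype(int);print(u)
a=p['frame'][u[1]-35:u[1]+35,u[0]-45:u[0]+45]; cv2.imwrite('pics/s5.png',cv2.resize(a,None,fx=8,fy=8,interpolation=cv2.INTER_CUBIC))
```

```text
14.65 [0.5166 0.1073 0.0811] 0.05916763657646624 [ 0.58709586 -0.18387569 -2.51252595]
leaf_hole [0.5467 0.1136 0.0843] 0.64
fixed_hole [0.5474 0.1163 0.0895] 0.75
leaf_hole [0.5459 0.1137 0.0857] 0.9
fixed_hole [0.5476 0.1161 0.0909] 0.73
leaf_hole [0.5454 0.1112 0.0864] 0.56
fixed_hole [0.5473 0.1153 0.0898] 0.72
[342 226]
```

View pics/w5.png

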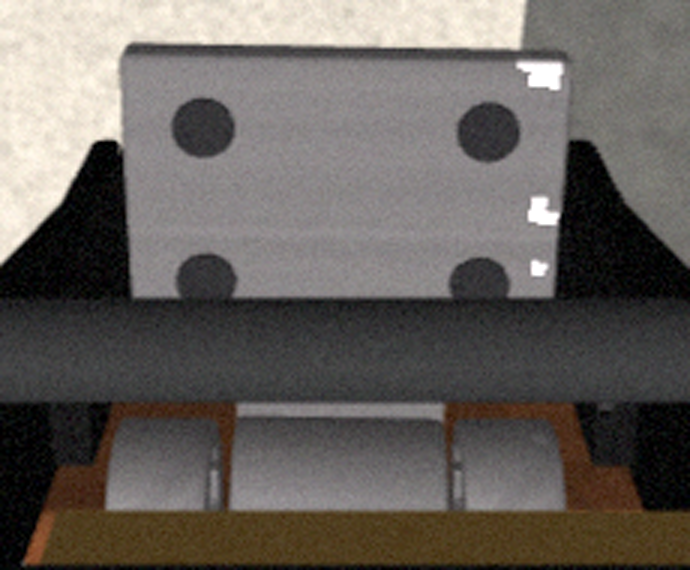

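View pics/s5.png

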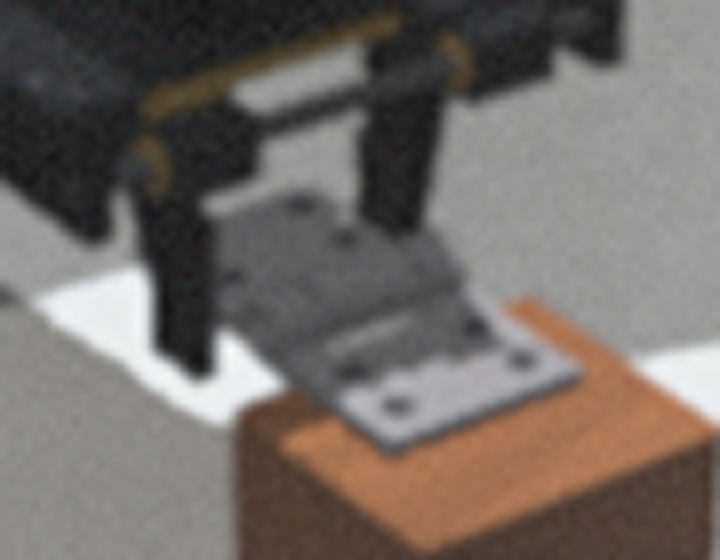

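The wrist crop shows the loose knuckle (232–447) sitting between the fixed ones (105–208 and 466–565). Its rear tangent is at the same row (~420) and there is air on both sides. The scene crop shows the leaf flat and in line. The depth/height mix still needs checking, so I'll compare edges with averaged frames.

Run:
```python
from fit import *
fr=[r.camera('wrist') for _ in range(6)]; p=fr[-1]
g=np.mean([f['frame'].astype(float).mean(2) for f in fr],0); np.save('g5.npy',g)
np.set_printoptions(linewidth=220)
print('row406',list(enumerate(g[404:409,230:395].mean(0).round().astype(int),230)) [::1])
for n,a,b in (('L',243,264),('C',285,340),('R',360,380)):
    print(n,g[374:411,a:b].mean(1).round(0).astype(int))
```

```text
row406 [(230, np.int64(22)), (231, np.int64(22)), (232, np.int64(21)), (233, np.int64(22)), (234, np.int64(24)), (235, np.int64(52)), (236, np.int64(68)), (237, np.int64(71)), (238, np.int64(70)), (239, np.int64(71)), (240, np.int64(70)), (241, np.int64(70)), (242, np.int64(70)), (243, np.int64(69)), (244, np.int64(69)), (245, np.int64(69)), (246, np.int64(68)), (247, np.int64(67)), (248, np.int64(67)), (249, np.int64(66)), (250, np.int64(65)), (251, np.int64(64)), (252, np.int64(64)), (253, np.int64(64)), (254, np.int64(65)), (255, np.int64(65)), (256, np.int64(66)), (257, np.int64(66)), (258, np.int64(67)), (259, np.int64(67)), (260, np.int64(67)), (261, np.int64(66)), (262, np.int64(66)), (263, np.int64(66)), (264, np.int64(64)), (265, np.int64(64)), (266, np.int64(60)), (267, np.int64(56)), (268, np.int64(42)), (269, np.int64(41)), (270, np.int64(55)), (271, np.int64(59)), (272, np.int64(50)), (273, np.int64(34)), (274, np.int64(25)), (275, np.int64(22)), (276, np.int64(44)), (277, np.int64(64)), (278, np.int64(71)), (279, np.int64(73)), (280, np.int64(72)), (281, np.int64(72)), 
[... 2017 characters left out ...]
378, np.int64(64)), (379, np.int64(64)), (380, np.int64(64)), (381, np.int64(63)), (382, np.int64(63)), (383, np.int64(63)), (384, np.int64(61)), (385, np.int64(60)), (386, np.int64(59)), (387, np.int64(54)), (388, np.int64(40)), (389, np.int64(25)), (390, np.int64(23)), (391, np.int64(22)), (392, np.int64(22)), (393, np.int64(23)), (394, np.int64(22))]
L [22 22 21 21 21 24 29 30 31 32 34 35 37 38 40 41 43 44 46 48 49 51 52 53 55 56 58 59 61 62 64 65 66 68 69 65 44]
C [49 66 66 67 60 35 31 32 34 35 36 38 39 41 43 44 46 48 50 51 52 54 55 56 58 59 61 62 63 65 66 67 69 70 70 65 44]
R [24 25 25 24 24 25 29 29 31 32 34 35 37 38 40 42 43 45 47 48 49 51 52 53 55 56 57 58 60 61 62 64 65 66 68 64 43]
```

The averaged profiles show the loose and fixed knuckles at equal scale (2.45 px/mm each), so they are at the same height. The scene network's −5 mm is its known bias: it read 0.035 for 0.040 on the rest. The remaining offset is about +0.45 mm across the gap and −0.5 mm in depth, so one small trim.

Call:
arm_command:
  plan:
    - [0,-0.4,-0.4,0]
    - [0,0,0,0]
    - [0,0,0,0]
    - [0,0,0,0]
    - [0,0,0,0]

```text
time: 16.02
ee_pos: [0.517, 0.107, 0.081]
eef_rot: [-0.536, 0.461, 0.536, 0.461]
ft_force: [0.1, 0.4, -3.0]
width: 0.0593
```

Run:
```python
from fit import *
fr=[r.camera('wrist') for _ in range(4)]
g=np.mean([f['frame'].astype(float).mean(2) for f in fr],0); v=g[404:409].mean(0)
def cross(a,b,l=46):
    i=[k for k in range(a,b) if (v[k]-l)*(v[k+1]-l)<=0][0]; return i+(l-v[i])/(v[i+1]-v[i])
e=[cross(231,240),cross(274,279),cross(347,351),cross(386,391)];print(np.round(e,1),'mid diff mm',((e[1]+e[2])-(e[0]+e[3]))/2/2.45)
for n,a,b in (('L',243,264),('C',285,340),('R',360,380)): print(n,g[376:400,a:b].mean(1).round(0).astype(int))
s,t,M=tool();print(s['time'],t.round(4),s['width'],np.round(s['ft_force'],1),np.abs(s['joint_vel']).max())
pts('top',['odd_center','pin','carton','sponge']); pts('scene',['odd_center','pin','carton','sponge'])
r.close_job()
```

```text
[235.7 276.1 348.5 388.7] mid diff mm 0.04861836970458078
L [21 21 23 29 30 31 32 34 35 36 38 40 41 43 44 46 48 49 51 52 53 55 56 58]
C [66 67 60 35 31 32 34 35 36 37 39 41 43 44 46 48 50 51 52 54 55 56 58 59]
R [25 24 25 28 30 31 32 33 35 37 38 40 41 43 44 46 47 49 51 53 54 55 56 57]
16.225 [0.517 0.107 0.081] 0.059299644040303884 [-0.   0.5 -2.1] 0.001301191494061928
top odd_center [ 0.5235 -0.0771  0.0345] 0.58
top pin [ 0.7395 -0.0714  0.0038] 0.62
top carton [ 0.7188 -0.2554 -0.0027] 0.71
top sponge [ 0.4354  0.4104 -0.0013] 0.74
scene odd_center [ 0.5204 -0.0768  0.0351] 0.58
scene pin [ 0.7462 -0.0703  0.007 ] 0.64
scene carton [ 0.7208 -0.2531  0.001 ] 0.79
scene sponge [0.4306 0.4119 0.0006] 0.81
the job is handed in; nothing more can be done
```

I picked up the single-knuckle leaf at a 40 N grip and lifted it. I lowered it from above between the fixed knuckles and handed the job in while holding it there, at about 16.4 s. No verdict is reported.

**Last checks that passed:**
- **Mid-gap:** the loose knuckle was about 0.05 mm off centre, with air visible on both sides.
- **Depth:** the row profiles of the loose and fixed knuckles agreed to within about half a millimetre.
- **Height:** loose and fixed knuckles appeared at the same image scale just before a last sideways trim, so the hole is level with the hinge axis, good to about 1.5 mm.
- **Contact:** the wrist force was about 2–3 N, which is the leaf's own weight, and it did not rise during the descent. The arm was at rest, with the jaws at 59.3 mm on the 60 mm plate.
- **Bystanders:** the other leaf, pin, carton and sponge tray were found within about 5 mm of their starts, which is within the networks' error.

**Checks that disagreed:**
- **Height:** the scene-camera network put the loose hole about 4.5 mm too low. I discounted this because it read about 5 mm low on the rest too, where the true height was known.
- **Depth and gap:** before the final trim, the same network also put the hole about 1.6 mm short in depth and 2.8 mm across the gap. I relied on the close wrist view instead.

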